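# Shut the bench centrifuge and start the spin

### The arm

A 6-joint arm with a two-finger parallel gripper is mounted at the origin on the work surface. World frame = base frame: x ahead of the robot, y to its left, z up, the work surface at z = 0. Lengths are in m, angles in rad, forces in N, time in s.
With the tool pointing down it reaches from about 0.3 to 0.95 m from the base axis. Payload 3.1 kg.
Tool frame: the origin (TCP) lies at the very end of the fingers, on their centre line; the grasp point (between the pads) lies 19 mm behind it; y points along the fingers, z is the direction in which the jaws open and shut, and the axes are right-handed (so a half turn about y gives the same grasp; the last joint's range is limited). The gripper opens to 85 mm and grips with 20 to 120 N. Pads are 22 mm wide; open, the fingers measure 114 mm over their backs; the gripper's body (76 mm by 85 mm) begins 54 mm behind the grasp point. The pads swing forward as they close: fully open they stand 13 mm farther back than shut.
Start: joints at [1.03, 0.308, 1.634, -0, 1.2, -0.07], TCP at [0.284, 0.557, 0.231] pointing down, gripper open.
Joint ranges: [-3.06, 3.06], [-0.79, 1.96], [0.05, 2.63], [-1.19, 4.34], [0.05, 2.64], [-2.94, 2.94]. Speed limits (rad/s): [2.79, 2.79, 3.14, 3.14, 3.14, 3.14].

### API

Orientations are given as a rotation vector (axis times angle).
In Python, from rig import env, viewer gives the robot as it stands.
- The arm moves only by the tool drive_tool, never from a script. Its argument "series" is a list of rows, each an object with "claw": the closure, from -1 (fully open) to 1 (shut), so that 0 is half open; "offset": the shift along the world's x, y, z in m, a list of three; "turn": the turn about the world's z in rad. A call has 1 to 8 rows; each row shifts and turns the commanded pose from where the row before left it; what a row does not reach is not made up. A row lasts 1/12 s, in which the tool goes at most 41.7 mm and 7.16 degrees, less where a joint would pass 70% of its speed; a pose out of reach is approached as far as the arm can. A call with a gripper value outside its range is refused whole. The fingers move at their own pace and stop on an object; "grip_force" is the grip in N (left out, the last holds). Time passes only in rows, so rows that do not move let the fingers close. It gives the time, the measured TCP pose, the force and the opening at its end, in the units of the state.
- env.get_state(): the state, without advancing time (a new reading comes with each control period).
- viewer.read_camera(name): name is "side" or "top"; returns a dict with "pixels" (420x560x3 uint8, blue, green, red), "fx", "fy", "cx", "cy" (pixels), "k1" (the pictures are not rectified: a ray, as slopes to the right and down, at radius r is drawn at 1 + k1 r^2 times it, then the intrinsics apply), "origin" and "orientation" of the camera in the world. Camera axes: x right, y down, z forward; pixel columns grow to the right and rows downward; lengths in m; the calibration is good to about 2 mm. A picture is of the moment at which its call begins. There is no depth.
- env.hand_in(): hands the job in, once; it reports no verdict.
The state is a dict: "clock": time; "joint_pos": joint angles; "joint_velocities": joint speeds; "joint_efforts": joint torques, N m; "position": TCP position; "ee_rot": TCP orientation; "contact_force": force on the tool from outside, world axes, zero at the start; "torque": the same for the moment, N m; "finger_gap": finger opening in m.
Only numpy, scipy, OpenCV 4.12 (cv2) and the standard library are available. Lean on these libraries where they do the work, as an engineer would, in place of code of your own. Each camera call takes 0.05 s, during which the arm holds its last target.

### The job

The tubes are loaded in the small bench centrifuge and its lid stands open. Push the lid over and down from its outside with the fingertips, easing it rather than slamming it, until it is fully shut; then press the green start key all the way in and let go. Do not grip the lid or reach into it or the rotor, do not press the red stop key, nor the green one before the lid is shut, and leave the centrifuge and everything around it standing where it is.

Things in the scene. Friction and masses are not known exactly. Their poses are not given: they have to be found in the camera images.
- centrifuge: White-and-grey bench centrifuge, some 3 kg, loose on rubber feet: 205 (its x) x 150 mm (y), 85 mm high at the chamber rim, 114 mm with lid shut. Origin on the worktop under its middle; case from x -105 to +100 mm. z up; -x is its front, turned roughly to the robot. The front 58 mm of the top is a key panel sloping from 82 down to 66 mm high at the front (15 degrees), with a dark display amid it.
- lid (a joint): Angle of the blue-grey lid (rad): 0 fully shut and level, 1.57 upright, stop at 1.6. Hinged at the machine's rear, it stands open at the far side and is shut by pushing its outer (rear, then top) face to the front and down. The hinge has friction: the lid stays where it is left; 0.5 to 2 N at its free edge shuts it. There is no catch.
- lid_hinge (a point): Middle of the lid's hinge axis, which runs along the machine's y; in the machine's frame at x +88, y 0, z +90 mm. Axes as the machine's. Lid: flat shell 132 mm from hinge axis to front edge, 146 mm wide; its flat outer face lies 24 mm outside the plane through the axis (above it when shut, behind it when upright). The flush round clear window, 86 mm across, in it can be pushed on too.
- lid_front (a point): Middle of the free (front) edge of the lid's outer face, 132 mm from the hinge axis; it moves with the lid.
- lid_inside: Light grey lining of the lid (inner walls and underside, with the rubber seal): not to be touched. Origin on the hinge axis.
- rotor: Dark rotor, 92 mm across, with six capped tubes, in the chamber under the lid: not to be touched. Origin at the rotor's underside, 54 mm above the worktop.
- start_key (a joint): Travel of the green start key (m): 0 out, 0.004 fully pressed in. Sprung: 1.5 N starts it, 5 N presses it fully in; it comes back by itself.
- start_key_top (a point): Middle of the top face of the green start key, 26 x 30 mm (x, y), 7 mm proud of the sloping panel, on the machine's -y side; in its frame at x -78, y -46, z +81 mm. Face and travel are square to the panel (tilted 15 degrees to the front), but a straight downward press works.
- stop_key (a joint): Travel of the red stop key (m): 0 out, 0.004 pressed. Not to be pressed. It is like the start key, at y +46 mm on the machine's panel.
- tip_box: Pipette tip box, white with a blue tip tray and an upright see-through blue lid: 86 x 124 mm, 136 mm high. Origin under its middle. Loose, leave alone. It and the centrifuge stand left and right of each other, either way round.
- tube50: Upright 50 ml tube with pink contents and blue cap, 35 mm across, 106 mm high, standing between the centrifuge and the tip box. Origin under its middle. Loose, leave alone.
- microplate: White well plate with pink and orange wells, 86 x 128 x 12 mm, at the left. Origin under its middle. Loose, leave alone.
- tube_rack: Blue tube rack, 100 x 200 x 45 mm, with five capped tubes up to 92 mm high, at the back. Origin under its middle. Loose, leave alone.
- media_bottle: Closed media bottle with black cap, 68 mm across, 140 mm high, at the left, farther back. Origin under its middle. Loose, leave alone.
- cooler_rack: Green cooling rack, 85 x 125 x 34 mm, at the right. Origin under its middle. Loose, leave alone.
- beaker: Clear beaker, 90 mm across, 110 mm high, at the right, farther back. Origin under its middle. Loose, leave alone.

How it is judged:
By the outcome, as a careful person would: the job done as asked, in the order asked, and still so for the second after the job is handed in, with the robot touching nothing.
It also fails if it takes over 48 s, if anything falls off the work surface, if the arm or the gripper's body presses on something with over 40 N, if the wrist force passes 120 N, or if a joint passes its speed limit or range.

## Working session

There is one attempt and no reset: what is moved stays moved. The work goes in short steps, Python scripts to look and compute and a tool call to move; the robot and the scene stay as the last step left them, time stands still between calls to the robot, and variables do not carry over. Pictures are saved under pics/ and viewed, and the job is handed in when it is done.

Besides the shell and the picture viewer there is one more tool, called after "Emit:" by a JSON object that holds its "op" and its "data". drive_tool: Moves the arm, as the interface text tells. Its arguments: {"type":"object","properties":{"series":{"type":"array"},"grip_force":{"type":"number"}},"required":["series"]}

```bash
mkdir -p pics; ls
cat > h.py <<'E'
from rig import env, viewer
import numpy as np, cv2
from scipy.spatial.transform import Rotation as R
E
python3 - <<'E'
from h import *
for n in ("side","top"):
    c=viewer.read_camera(n); cv2.imwrite(f"pics/{n}0.png",c["pixels"])
    print(n,{k:np.round(v,4).tolist() if not isinstance(v,str) else v for k,v in c.items() if k!="pixels"})
print(env.get_state())
E
```

```text
pics
side {'fx': 434.4776, 'fy': 434.4776, 'cx': 281.0382, 'cy': 208.7698, 'k1': -0.0526, 'origin': [0.0006, -0.8522, 0.6868], 'orientation': [-2.0206, 0.5904, -0.3769]}
top {'fx': 542.5452, 'fy': 542.5452, 'cx': 276.629, 'cy': 211.7856, 'k1': -0.0431, 'origin': [0.2357, 0.0019, 1.7155], 'orientation': [-2.0468, 2.1662, -0.234]}
{'clock': 0.1, 'joint_pos': array([ 1.03028513e+00,  3.08929909e-01,  1.63505463e+00, -1.73787557e-05,
        1.19970418e+00, -6.97129274e-02]), 'joint_velocities': array([ 0.00159738, -0.00268247, -0.00482205, -0.00136159,  0.00162086,
       -0.00010776]), 'joint_efforts': array([ 9.48091201e-05, -4.16408336e+01, -2.77645576e+01, -2.59935587e-05,
        3.97391355e-03,  1.96422548e-05]), 'position': array([0.28315058, 0.55634547, 0.23015666]), 'ee_rot': array([-1.54110479,  0.36972801, -0.36875559]), 'contact_force': array([ 0.20186883, -0.89882866,  0.62163654]), 'torque': array([-0.01668288,  0.01218059,  0.00416914]), 'finger_gap': 0.08524591231328628}
```

View pics/side0.png

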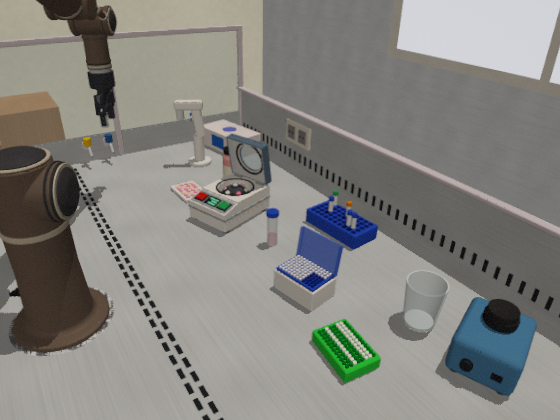

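View pics/top0.png

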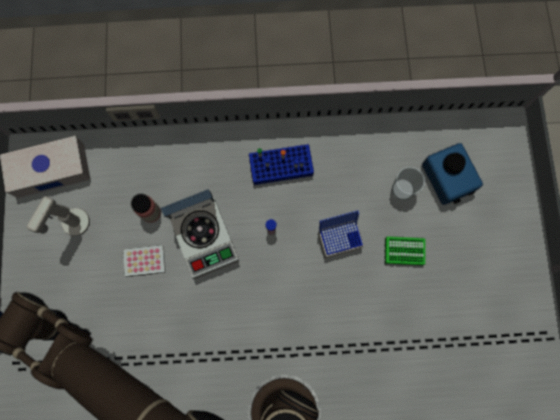

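```bash
cat >> h.py <<'E'
def ray(c,uv):
    K=np.array([[c["fx"],0,c["cx"]],[0,c["fy"],c["cy"]],[0,0,1.]])
    p=cv2.undistortPoints(np.array([[uv]],float),K,np.array([c["k1"],0,0,0,0.]))[0,0]
    # model: draws at (1+k1 r^2)*ray -> same as opencv k1
    d=R.from_rotvec(c["orientation"]).as_matrix()@np.array([p[0],p[1],1.])
    return np.array(c["origin"],float),d/np.linalg.norm(d)
def plane(c,uv,z):
    o,d=ray(c,uv); return o+d*(z-o[2])/d[2]
def tri(c1,u1,c2,u2):
    o1,d1=ray(c1,u1);o2,d2=ray(c2,u2)
    s=np.linalg.lstsq(np.stack([d1,-d2],1),o2-o1,rcond=None)[0]
    a=o1+d1*s[0];b=o2+d2*s[1]
    return (a+b)/2,np.linalg.norm(a-b)
def proj(c,X):
    Rm=R.from_rotvec(c["orientation"])
    K=np.array([[c["fx"],0,c["cx"]],[0,c["fy"],c["cy"]],[0,0,1.]])
    rv=Rm.inv().as_rotvec(); t=-Rm.inv().apply(c["origin"])
    return cv2.projectPoints(np.atleast_2d(np.array(X,float)),rv,t,K,np.array([c["k1"],0,0,0,0.]))[0][:,0]
def mask(im,lo,hi,box):
    h=cv2.cvtColor(im,cv2.COLOR_BGR2HSV); m=cv2.inRange(h,np.array(lo),np.array(hi))
    z=np.zeros_like(m);x0,y0,x1,y1=box;z[y0:y1,x0:x1]=m[y0:y1,x0:x1];return z
E
python3 - <<'E'
from h import *
c={n:viewer.read_camera(n) for n in("side","top")}
bx={"side":(185,130,280,235),"top":(120,180,245,285)}
for n in c:
    im=c[n]["pixels"];x0,y0,x1,y1=bx[n]
    s=6 if n=="side" else 5.5
    cv2.imwrite(f"pics/{n}1.png",cv2.resize(im[y0:y1,x0:x1],None,fx=s,fy=s,interpolation=cv2.INTER_CUBIC)[:600,:800])
    for nm,lo,hi in(("green",(45,120,60),(80,255,255)),("redA",(0,180,80),(6,255,255)),("redB",(174,180,80),(180,255,255))):
        m=mask(im,lo,hi,bx[n]);k,l,st,ce=cv2.connectedComponentsWithStats(m)
        for i in range(1,k):
            if st[i,4]>12: print(n,nm,st[i].tolist(),ce[i].round(1))
E
```

```text
side green [207, 197, 12, 9, 53] [212.6 201. ]
side green [217, 201, 13, 9, 68] [223.2 205.2]
side redA [196, 193, 12, 7, 55] [201.2 195.8]
top green [220, 248, 11, 11, 79] [225.4 253.1]
top green [205, 253, 14, 12, 94] [212.2 258.4]
top redA [192, 260, 11, 10, 77] [197.  264.6]
```

```bash
python3 -c "
import cv2
for n in('side','top'):print(cv2.imread(f'pics/{n}1.png').shape)"
```

```text
(600, 570, 3)
(578, 688, 3)
```

View pics/side1.png

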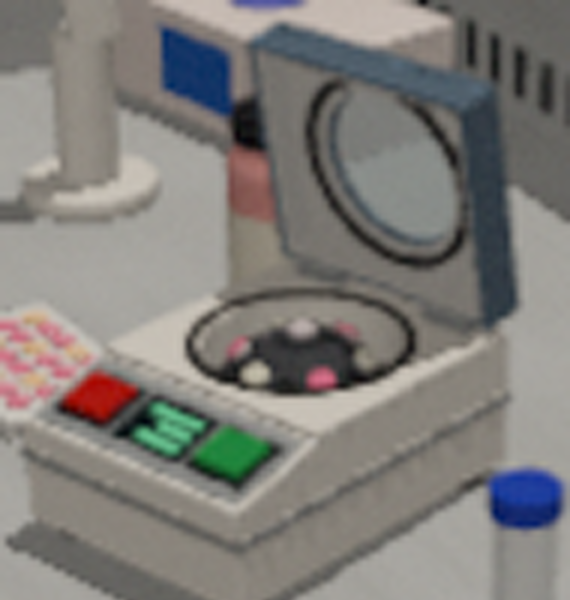

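View pics/top1.png

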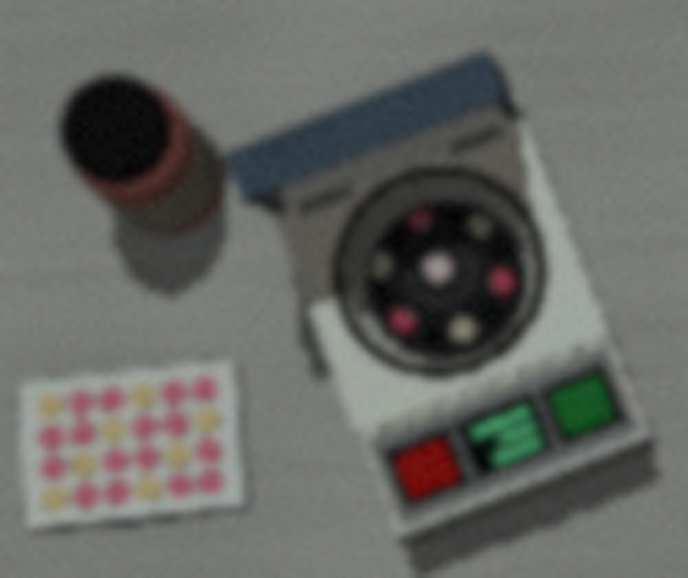

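Run:
```python
from h import *
c={n:viewer.read_camera(n) for n in("side","top")}
S,T=c["side"],c["top"]
g,e1=tri(S,(223.2,205.2),T,(225.4,253.1)); r,e2=tri(S,(201.2,195.8),T,(197,264.6))
print("green",g.round(4),e1,"red",r.round(4),e2,np.linalg.norm(g-r))
gp=plane(T,(225.4,253.1),.081);rp=plane(T,(197,264.6),.081);print("top plane",gp,rp,np.linalg.norm(gp-rp), "side",plane(S,(223.2,205.2),.081),plane(S,(201.2,195.8),.081))
y=(r-g)[:2];y/=np.linalg.norm(y);x=np.array([y[1],-y[0]])
yaw=np.arctan2(x[1],x[0]);print("yaw",yaw)
for nm,a,b in(("outL",(231.3,134.2),(161.5,208.2)),("outR",(267.5,143.3),(208.7,190)),("inL",(227,138),(165.8,216.4)),("inR",(262,148),(212.7,197.3))):
    p,e=tri(S,a,T,b)
    m=(gp+rp)[:2]/2 # at machine x=-78
    d=p[:2]-m
    print(nm,p.round(4),round(e,4),"machine",round(d@x-.078,4),round(d@y,4))
m=(gp+rp)[:2]/2; print("origin",m+.078*x, "hinge",m+.166*x)
for nm,uv in (("tube50",(271,225)),): print(plane(T,uv,.106))
print("bottle cap",plane(T,(120+115/5.5,180+128/5.5),.14))
```

```text
green [0.4783 0.1502 0.0766] 0.0019530456774863377 red [0.4483 0.2376 0.0759] 0.0014022453158555337 0.09240827625163003
top plane [0.47853362 0.14944889 0.081     ] [0.44829076 0.23664933 0.081     ] 0.09229597694984384 side [0.47383787 0.14312745 0.081     ] [0.44388714 0.22872503 0.081     ]
yaw 0.3305449708682693
outL [0.5952 0.3137 0.2205] 0.0018 machine 0.0858 0.0713
outR [0.6413 0.1767 0.2261] 0.0027 machine 0.085 -0.0732
inL [0.5729 0.3023 0.2154] 0.0004 machine 0.0611 0.0678
inR [0.6193 0.1676 0.2191] 0.0014 machine 0.0612 -0.0746
origin [0.53718971 0.21836468] hinge [0.62042588 0.24692583]
[0.55258207 0.00637627 0.106     ]
bottle cap [0.63418366 0.39184189 0.14      ]
```

Run:
```python
from h import *
s=env.get_state();M=R.from_rotvec(s["ee_rot"]).as_matrix();print(M.round(3),s["position"])
print("jaw yaw",np.arctan2(M[1,2],M[0,2]),"machine y yaw",.3305+np.pi/2)
x=np.array([np.cos(.3305),np.sin(.3305)]);h=np.array([.6204,.2469])
for back in(.025,.05,.07):print(back,h+back*x)
```

```text
[[ 0.891 -0.     0.454]
 [-0.454 -0.001  0.891]
 [-0.    -1.    -0.001]] [0.28339155 0.55676343 0.23083096]
jaw yaw 1.0999848192791633 machine y yaw 1.9012963267948966
0.025 [0.64404701 0.2550129 ]
0.05 [0.66769401 0.2631258 ]
0.07 [0.68661161 0.26961612]
```

Emit:
{"op": "drive_tool", "data": {"series": [{"claw": 1, "offset": [0, 0, 0.035], "turn": 0}, {"claw": 1, "offset": [0.02, 0, 0.035], "turn": 0}, {"claw": 1, "offset": [0.03, -0.01, 0.02], "turn": 0}, {"claw": 1, "offset": [0.035, -0.015, 0], "turn": 0}], "grip_force": 40}}

```text
clock: 0.63
position: [0.3698, 0.5357, 0.3288]
ee_rot: [-1.528, 0.362, -0.369]
contact_force: [0.5, 1.2, 1.1]
finger_gap: 0.0388
```

Emit:
{"op": "drive_tool", "data": {"series": [{"claw": 1, "offset": [0.032, -0.02, 0], "turn": 0.1}, {"claw": 1, "offset": [0.032, -0.02, 0], "turn": 0.1}, {"claw": 1, "offset": [0.032, -0.02, 0], "turn": 0.1}, {"claw": 1, "offset": [0.032, -0.02, 0], "turn": 0.1}, {"claw": 1, "offset": [0.032, -0.02, 0], "turn": 0.1}, {"claw": 1, "offset": [0.032, -0.02, 0], "turn": 0.1}, {"claw": 1, "offset": [0.032, -0.02, 0], "turn": 0.1}, {"claw": 1, "offset": [0.032, -0.02, 0], "turn": 0.1}]}}

```text
clock: 1.3
position: [0.6258, 0.3707, 0.3211]
ee_rot: [-1.555, -0.262, 0.262]
contact_force: [0.6, -0.1, -0.3]
finger_gap: -0.0002
```

Emit:
{"op": "drive_tool", "data": {"series": [{"claw": 1, "offset": [0.03, -0.025, 0], "turn": 0}, {"claw": 1, "offset": [0.03, -0.025, 0], "turn": 0}, {"claw": 1, "offset": [0.005, -0.025, 0], "turn": 0}, {"claw": 1, "offset": [0, -0.02, 0], "turn": 0}, {"claw": 1, "offset": [0, 0, 0], "turn": 0}, {"claw": 1, "offset": [0, 0, 0], "turn": 0}]}}

```text
clock: 1.8
position: [0.6899, 0.2757, 0.321]
ee_rot: [-1.555, -0.256, 0.257]
contact_force: [-0.1, 0.1, -0.5]
finger_gap: 0.0003
```

Run:
```python
from h import *
s=env.get_state();M=R.from_rotvec(s["ee_rot"]).as_matrix();print(s["clock"],s["position"],"jaw",np.arctan2(M[1,2],M[0,2]),s["joint_pos"].round(2),s["contact_force"],s["finger_gap"])
x=np.array([np.cos(.3305),np.sin(.3305)]);y=np.array([-x[1],x[0]]);h=np.array([.6204,.2469]);d=s["position"][:2]-h;print("machine rel hinge",d@x,d@y)
for n in("side","top"):
    c=viewer.read_camera(n);print(proj(c,s["position"]))
    x0,y0,x1,y1={"side":(185,70,325,235),"top":(120,150,260,285)}[n]
    cv2.imwrite(f"pics/{n}2.png",cv2.resize(c["pixels"][y0:y1,x0:x1],None,fx=3.6,fy=3.6,interpolation=cv2.INTER_CUBIC))
```

```text
1.8 [0.68986816 0.27574043 0.32096075] jaw 1.8976117431334156 [ 0.32  0.48  1.21  0.    1.44 -1.58] [-0.10771463  0.06320664 -0.53023218] 0.00030867541748594437
machine rel hinge 0.07506773717712335 0.004736065956990884
[[263.78347526 101.45377277]]
[[167.25646602 165.18469652]]
```

View pics/side2.png

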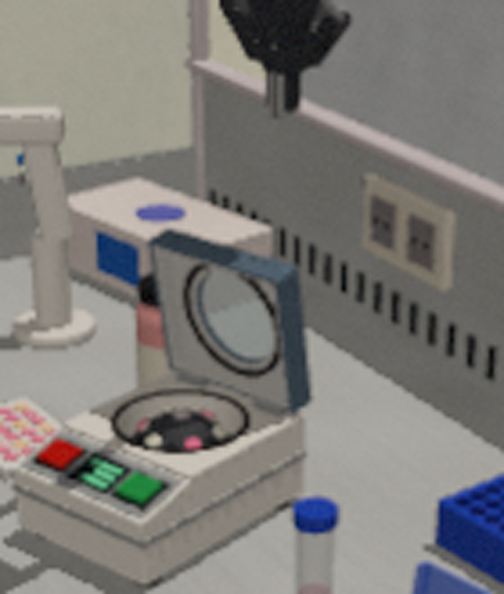

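View pics/top2.png

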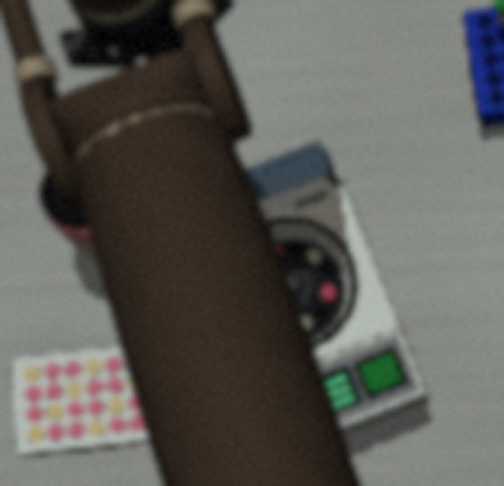

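Emit:
{"op": "drive_tool", "data": {"series": [{"claw": 1, "offset": [0, 0, -0.03], "turn": 0}, {"claw": 1, "offset": [0, 0, -0.03], "turn": 0}, {"claw": 1, "offset": [0, 0, -0.03], "turn": 0}, {"claw": 1, "offset": [0, 0, -0.026], "turn": 0}, {"claw": 1, "offset": [0, 0, 0], "turn": 0}, {"claw": 1, "offset": [0, 0, 0], "turn": 0}]}}

```text
clock: 2.4
position: [0.6876, 0.2781, 0.203]
ee_rot: [-1.556, -0.256, 0.264]
contact_force: [-0.9, 0.4, 0.3]
finger_gap: 0.0
```

```bash
cat >> h.py <<'E'
ax=np.array([np.cos(.3305),np.sin(.3305)]);ay=np.array([-ax[1],ax[0]]);H=np.array([.6204,.2469])
def rel():
    s=env.get_state();d=s["position"][:2]-H;return d@ax,d@ay,s["position"][2]-.09
def tcp(th,s=.11): # TCP for contact at theta (front bottom corner 11 mm ahead)
    a=-s*np.cos(th)+.024*np.sin(th)+.011; z=.09+s*np.sin(th)+.024*np.cos(th)
    return np.array([*(H+a*ax),z])
E
python3 - <<'E'
from h import *
print(rel())
for t in np.r_[1.6,1.5,1.37,1.25:-.01:-.125]: print(round(t,3),tcp(t).round(4))
s=env.get_state();print(s["position"],s["contact_force"])
c=viewer.read_camera("side")
cv2.imwrite("pics/side3.png",cv2.resize(c["pixels"][70:235,185:325],None,fx=3.6,fy=3.6,interpolation=cv2.INTER_CUBIC))
E
```

```text
(np.float64(0.07366088012198725), np.float64(0.007716770968030955), np.float64(0.1129578468933965))
1.6 [0.6565 0.2593 0.1993]
1.5 [0.6461 0.2557 0.2014]
1.37 [0.6323 0.251  0.2026]
1.25 [0.6195 0.2466 0.202 ]
1.125 [0.6064 0.2421 0.1996]
1.0 [0.5937 0.2377 0.1955]
0.875 [0.5815 0.2336 0.1898]
0.75 [0.5701 0.2297 0.1825]
0.625 [0.5597 0.2261 0.1738]
0.5 [0.5504 0.2229 0.1638]
0.375 [0.5423 0.2201 0.1526]
0.25 [0.5356 0.2178 0.1405]
0.125 [0.5304 0.216  0.1275]
0.0 [0.5268 0.2148 0.114 ]
[0.68757015 0.27810328 0.20295785] [-0.86527589  0.44454667  0.32863443]
```

View pics/side3.png

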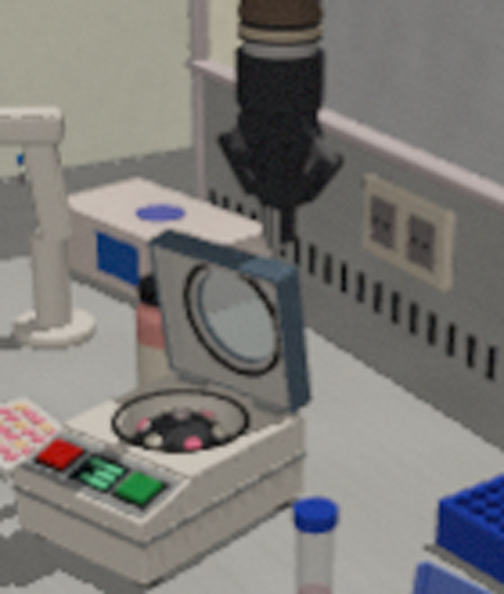

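Emit:
{"op": "drive_tool", "data": {"series": [{"claw": 1, "offset": [-0.01, -0.005, 0], "turn": 0}, {"claw": 1, "offset": [-0.01, -0.005, 0], "turn": 0}, {"claw": 1, "offset": [-0.008, -0.004, 0], "turn": 0}, {"claw": 1, "offset": [-0.006, -0.003, 0], "turn": 0}, {"claw": 1, "offset": [-0.006, -0.003, 0], "turn": 0}, {"claw": 1, "offset": [-0.005, -0.002, 0], "turn": 0}, {"claw": 1, "offset": [-0.005, -0.002, 0], "turn": 0}, {"claw": 1, "offset": [-0.004, -0.002, 0], "turn": 0}]}}

```text
clock: 3.12
position: [0.6354, 0.2511, 0.2059]
ee_rot: [-1.555, -0.259, 0.258]
contact_force: [2.8, 1.8, 0.4]
finger_gap: -0.0003
```

Emit:
{"op": "drive_tool", "data": {"series": [{"claw": 1, "offset": [-0.004, -0.001, 0], "turn": 0}, {"claw": 1, "offset": [-0.004, -0.001, 0], "turn": 0}, {"claw": 1, "offset": [-0.004, -0.001, 0], "turn": 0}, {"claw": 1, "offset": [-0.004, -0.001, -0.001], "turn": 0}, {"claw": 1, "offset": [-0.004, -0.001, 0], "turn": 0}, {"claw": 1, "offset": [-0.004, -0.001, -0.001], "turn": 0}]}}

```text
clock: 3.62
position: [0.6114, 0.2448, 0.2034]
ee_rot: [-1.555, -0.259, 0.258]
contact_force: [1.8, -0.5, 1.7]
finger_gap: 0.0001
```

Run:
```python
from h import *
s=env.get_state();print(rel(),s["position"],s["contact_force"])
c=viewer.read_camera("side")
cv2.imwrite("pics/side4.png",cv2.resize(c["pixels"][70:235,185:325],None,fx=3.6,fy=3.6,interpolation=cv2.INTER_CUBIC))
```

```text
(np.float64(-0.009205693447686096), np.float64(0.0009303857790435775), np.float64(0.11343088979789531)) [0.61139059 0.24479264 0.20343089] [ 1.80191063 -0.46557287  1.74623313]
```

View pics/side4.png

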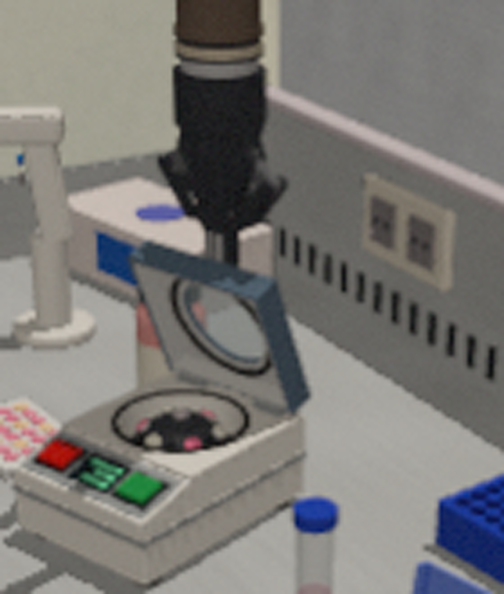

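Emit:
{"op": "drive_tool", "data": {"series": [{"claw": 1, "offset": [-0.005, -0.002, -0.002], "turn": 0}, {"claw": 1, "offset": [-0.005, -0.002, -0.002], "turn": 0}, {"claw": 1, "offset": [-0.005, -0.002, -0.002], "turn": 0}, {"claw": 1, "offset": [-0.005, -0.002, -0.0025], "turn": 0}, {"claw": 1, "offset": [-0.005, -0.002, -0.003], "turn": 0}, {"claw": 1, "offset": [-0.005, -0.002, -0.003], "turn": 0}, {"claw": 1, "offset": [-0.005, -0.002, -0.0035], "turn": 0}, {"claw": 1, "offset": [-0.005, -0.002, -0.0035], "turn": 0}]}}

```text
clock: 4.33
position: [0.5706, 0.2288, 0.1812]
ee_rot: [-1.555, -0.258, 0.259]
contact_force: [0.7, 1.5, 1.1]
finger_gap: -0.0001
```

Run:
```python
from h import *
s=env.get_state();print(rel(),s["position"],s["contact_force"])
c=viewer.read_camera("side")
cv2.imwrite("pics/side5.png",cv2.resize(c["pixels"][70:235,185:325],None,fx=3.6,fy=3.6,interpolation=cv2.INTER_CUBIC))
```

```text
(np.float64(-0.052925443171409924), np.float64(-0.0009412428751525289), np.float64(0.09115313407941378)) [0.57064432 0.22883454 0.18115313] [0.68905071 1.46501483 1.14508677]
```

View pics/side5.png

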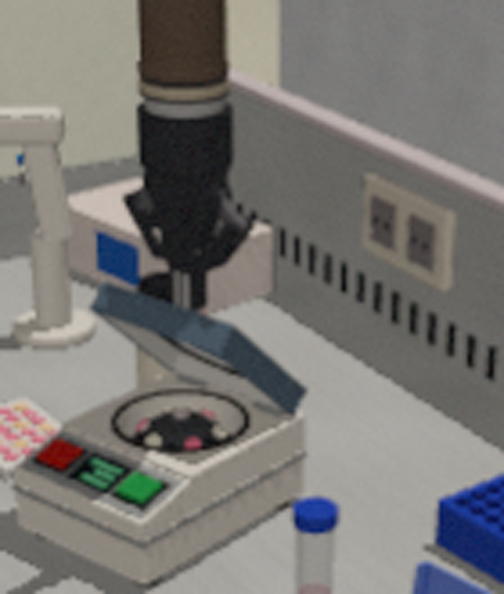

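Emit:
{"op": "drive_tool", "data": {"series": [{"claw": 1, "offset": [-0.004, -0.001, -0.003], "turn": 0}, {"claw": 1, "offset": [-0.004, -0.001, -0.003], "turn": 0}, {"claw": 1, "offset": [-0.004, -0.001, -0.0035], "turn": 0}, {"claw": 1, "offset": [-0.004, -0.001, -0.0035], "turn": 0}, {"claw": 1, "offset": [-0.0035, -0.001, -0.0035], "turn": 0}, {"claw": 1, "offset": [-0.003, -0.001, -0.004], "turn": 0}, {"claw": 1, "offset": [-0.003, -0.001, -0.004], "turn": 0}, {"claw": 1, "offset": [-0.003, -0.001, -0.004], "turn": 0}]}}

```text
clock: 5.05
position: [0.5425, 0.2208, 0.1528]
ee_rot: [-1.556, -0.258, 0.259]
contact_force: [0.5, -0.5, 1.6]
finger_gap: -0.0003
```

Emit:
{"op": "drive_tool", "data": {"series": [{"claw": 1, "offset": [-0.0025, -0.001, -0.004], "turn": 0}, {"claw": 1, "offset": [-0.0025, -0.001, -0.004], "turn": 0}, {"claw": 1, "offset": [-0.002, -0.001, -0.004], "turn": 0}, {"claw": 1, "offset": [-0.002, -0.001, -0.004], "turn": 0}, {"claw": 1, "offset": [-0.0015, 0, -0.0035], "turn": 0}, {"claw": 1, "offset": [-0.0015, 0, -0.003], "turn": 0}]}}

```text
clock: 5.55
position: [0.5307, 0.2167, 0.1302]
ee_rot: [-1.556, -0.258, 0.259]
contact_force: [0.4, -0.5, 0.8]
finger_gap: -0.0002
```

Run:
```python
from h import *
s=env.get_state();print(rel(),s["position"],s["contact_force"])
c=viewer.read_camera("side")
cv2.imwrite("pics/side6.png",cv2.resize(c["pixels"][70:235,185:325],None,fx=3.6,fy=3.6,interpolation=cv2.INTER_CUBIC))
```

```text
(np.float64(-0.09460574673850772), np.float64(0.0005636489504605394), np.float64(0.04022421664357545)) [0.53073138 0.21673207 0.13022422] [ 0.38275479 -0.49016875  0.79310644]
```

View pics/side6.png

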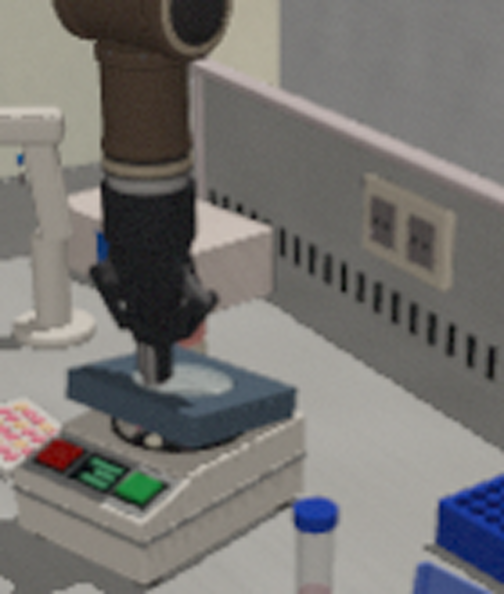

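Emit:
{"op": "drive_tool", "data": {"series": [{"claw": 1, "offset": [-0.001, 0, -0.003], "turn": 0}, {"claw": 1, "offset": [-0.001, 0, -0.003], "turn": 0}, {"claw": 1, "offset": [-0.001, 0, -0.003], "turn": 0}, {"claw": 1, "offset": [0, 0, -0.002], "turn": 0}, {"claw": 1, "offset": [0, 0, -0.002], "turn": 0}, {"claw": 1, "offset": [0, 0, -0.001], "turn": 0}]}}

```text
clock: 6.1
position: [0.5275, 0.217, 0.1163]
ee_rot: [-1.555, -0.257, 0.259]
contact_force: [-0.4, -0.6, 1.0]
finger_gap: 0.0
```

Emit:
{"op": "drive_tool", "data": {"series": [{"claw": 1, "offset": [0, 0, -0.001], "turn": 0}, {"claw": 1, "offset": [0, 0, -0.001], "turn": 0}, {"claw": 1, "offset": [0, 0, 0], "turn": 0}]}}

```text
clock: 6.35
position: [0.5281, 0.2171, 0.1146]
ee_rot: [-1.555, -0.258, 0.258]
contact_force: [-0.0, -0.3, 0.5]
finger_gap: -0.0003
```

Emit:
{"op": "drive_tool", "data": {"series": [{"claw": 1, "offset": [0, 0, -0.001], "turn": 0}, {"claw": 1, "offset": [0, 0, -0.0005], "turn": 0}, {"claw": 1, "offset": [0, 0, 0], "turn": 0}]}}

```text
clock: 6.6
position: [0.5283, 0.2171, 0.1141]
ee_rot: [-1.555, -0.259, 0.258]
contact_force: [-1.9, 0.6, 5.6]
finger_gap: 0.0003
```

Emit:
{"op": "drive_tool", "data": {"series": [{"claw": 1, "offset": [0, 0, -0.0005], "turn": 0}, {"claw": 1, "offset": [0, 0, 0], "turn": 0}]}}

```text
clock: 6.77
position: [0.5283, 0.2171, 0.114]
ee_rot: [-1.555, -0.259, 0.258]
contact_force: [-3.1, -0.2, 7.5]
finger_gap: -0.0001
```

Emit:
{"op": "drive_tool", "data": {"series": [{"claw": 1, "offset": [0, 0, -0.0005], "turn": 0}, {"claw": 1, "offset": [0, 0, 0], "turn": 0}, {"claw": 1, "offset": [0, 0, 0.005], "turn": 0}, {"claw": 1, "offset": [0, 0, 0.02], "turn": 0}, {"claw": 1, "offset": [0, 0, 0.03], "turn": 0}, {"claw": 1, "offset": [0, 0, 0.03], "turn": 0}, {"claw": 1, "offset": [0, 0, 0], "turn": 0}]}}

```text
clock: 7.35
position: [0.5327, 0.2186, 0.2041]
ee_rot: [-1.553, -0.269, 0.248]
contact_force: [1.4, 0.4, 0.2]
finger_gap: -0.0003
```

Run:
```python
from h import *
s=env.get_state();print(rel(),s["position"],s["contact_force"])
c={n:viewer.read_camera(n) for n in("side","top")};uv={}
for n,bx in(("side",(185,130,280,235)),("top",(120,180,245,285))):
    im=c[n]["pixels"];x0,y0,x1,y1=bx
    cv2.imwrite(f"pics/{n}7.png",cv2.resize(im[y0:y1,x0:x1],None,fx=5.5,fy=5.5,interpolation=cv2.INTER_CUBIC))
    for nm,lo,hi in(("green",(45,120,60),(80,255,255)),("redA",(0,180,80),(6,255,255))):
        m=mask(im,lo,hi,bx);k,l,st,ce=cv2.connectedComponentsWithStats(m)
        for i in range(1,k):
            if st[i,4]>12: print(n,nm,st[i].tolist(),ce[i].round(1))
```

```text
(np.float64(-0.09209974045193957), np.float64(0.001647773166269615), np.float64(0.11409335196310214)) [0.53274995 0.21857076 0.20409335] [1.40805825 0.44511338 0.19884364]
side green [207, 197, 12, 9, 58] [212.8 201.2]
side green [217, 201, 13, 9, 69] [223.2 205.3]
side redA [196, 193, 10, 7, 46] [200.8 195.8]
top green [221, 248, 11, 11, 79] [225.6 253.2]
```

View pics/side7.png

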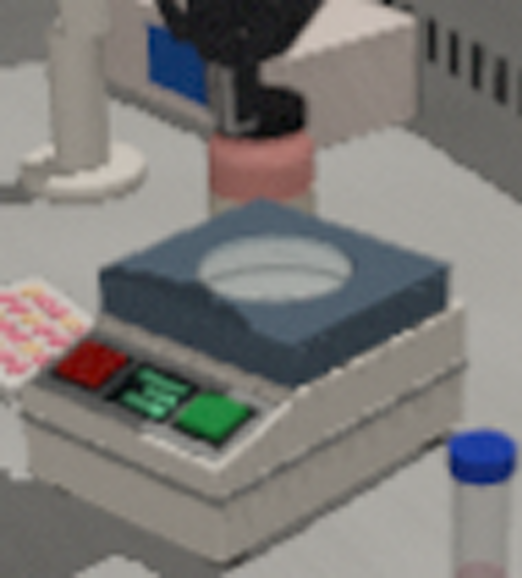

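View pics/top7.png

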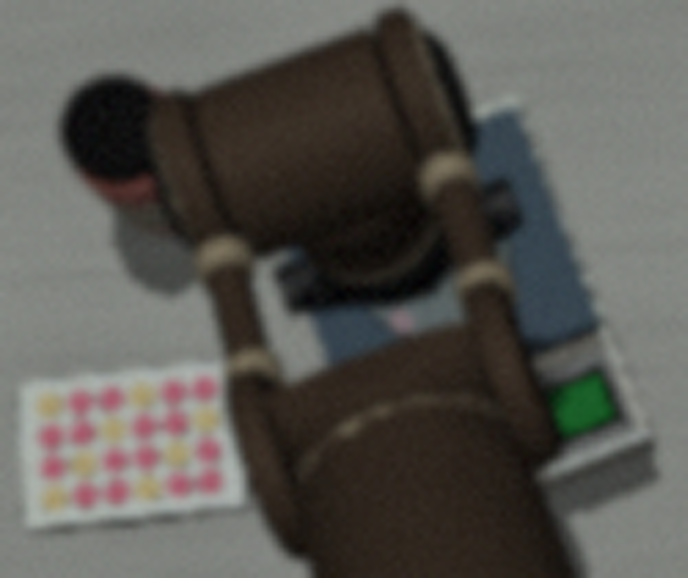

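Emit:
{"op": "drive_tool", "data": {"series": [{"claw": 1, "offset": [-0.015, -0.018, 0], "turn": 0}, {"claw": 1, "offset": [-0.015, -0.018, 0], "turn": 0}, {"claw": 1, "offset": [-0.015, -0.018, 0], "turn": 0}, {"claw": 1, "offset": [-0.011, -0.015, -0.02], "turn": 0}, {"claw": 1, "offset": [0, 0, -0.03], "turn": 0}, {"claw": 1, "offset": [0, 0, -0.03], "turn": 0}, {"claw": 1, "offset": [0, 0, -0.018], "turn": 0}, {"claw": 1, "offset": [0, 0, 0], "turn": 0}]}}

```text
clock: 8.12
position: [0.4663, 0.1465, 0.0935]
ee_rot: [-1.556, -0.248, 0.268]
contact_force: [-1.6, -1.0, -0.2]
finger_gap: 0.0001
```

Run:
```python
from h import *
s=env.get_state();print(rel(),s["position"],s["contact_force"]);M=R.from_rotvec(s["ee_rot"]).as_matrix();print("jaw",np.arctan2(M[1,2],M[0,2]))
c=viewer.read_camera("side")
cv2.imwrite("pics/side8.png",cv2.resize(c["pixels"][130:235,185:290],None,fx=5.5,fy=5.5,interpolation=cv2.INTER_CUBIC))
```

```text
(np.float64(-0.17832509303894067), np.float64(-0.04493127905545372), np.float64(0.003499443341353728)) [0.46630674 0.14653105 0.09349944] [-1.57409948 -1.01413089 -0.18637735]
jaw 1.8995775377164454
```

View pics/side8.png

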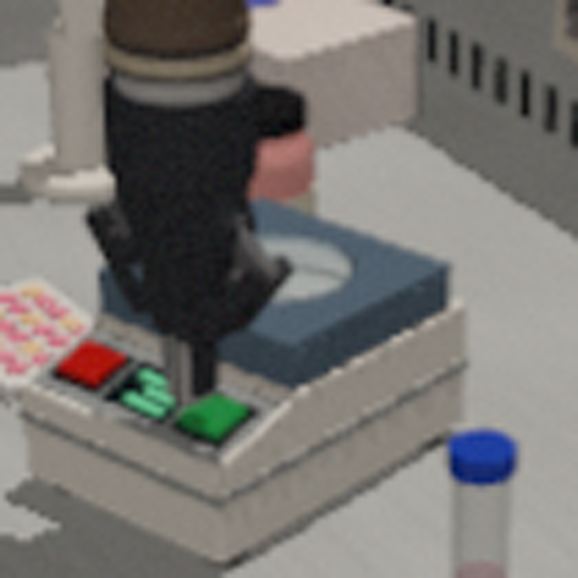

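Emit:
{"op": "drive_tool", "data": {"series": [{"claw": 1, "offset": [0.005, 0.001, 0], "turn": 0}, {"claw": 1, "offset": [0.005, 0.001, 0], "turn": 0}, {"claw": 1, "offset": [0, 0, 0], "turn": 0}, {"claw": 1, "offset": [0, 0, 0], "turn": 0}]}}

```text
clock: 8.5
position: [0.484, 0.1505, 0.1008]
ee_rot: [-1.555, -0.261, 0.256]
contact_force: [-0.3, 0.2, 0.6]
finger_gap: -0.0003
```

Run:
```python
from h import *
s=env.get_state();print(rel(),s["position"],s["contact_force"])
c=viewer.read_camera("side");print(proj(c,s["position"]),proj(c,[.4785,.1495,.081]))
cv2.imwrite("pics/side9.png",cv2.resize(c["pixels"][130:235,185:290],None,fx=5.5,fy=5.5,interpolation=cv2.INTER_CUBIC))
```

```text
(np.float64(-0.16034885824844256), np.float64(-0.04693093097244033), np.float64(0.010813275125331034)) [0.48395903 0.15047319 0.10081328] [-0.32265083  0.23779786  0.63632824]
[[224.92100939 197.22711814]] [[223.65177489 203.88369745]]
```

View pics/side9.png

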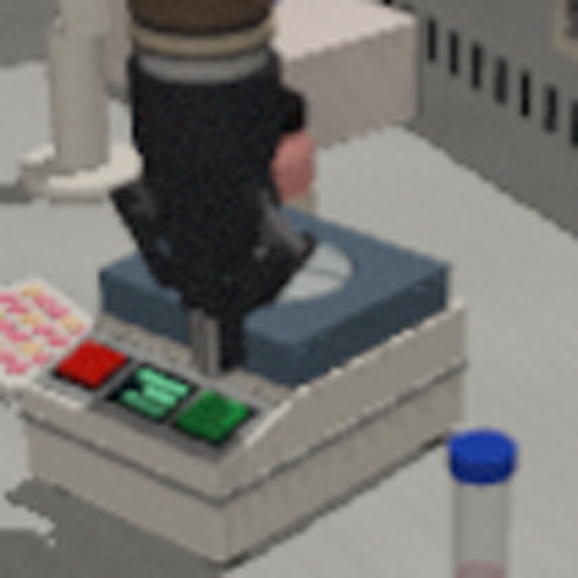

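Emit:
{"op": "drive_tool", "data": {"series": [{"claw": 1, "offset": [-0.006, -0.001, 0], "turn": 0}, {"claw": 1, "offset": [0, 0, -0.005], "turn": 0}, {"claw": 1, "offset": [0, 0, 0], "turn": 0}, {"claw": 1, "offset": [0, 0, 0], "turn": 0}, {"claw": 1, "offset": [0, 0, 0], "turn": 0}, {"claw": 1, "offset": [0, 0, 0], "turn": 0}]}}

```text
clock: 9.05
position: [0.4761, 0.149, 0.0943]
ee_rot: [-1.555, -0.258, 0.258]
contact_force: [0.2, 0.2, 0.0]
finger_gap: -0.0
```

Emit:
{"op": "drive_tool", "data": {"series": [{"claw": 1, "offset": [0, 0, -0.004], "turn": 0}, {"claw": 1, "offset": [0, 0, -0.004], "turn": 0}, {"claw": 1, "offset": [0, 0, -0.002], "turn": 0}, {"claw": 1, "offset": [0, 0, 0], "turn": 0}]}}

```text
clock: 9.38
position: [0.4753, 0.1488, 0.0834]
ee_rot: [-1.555, -0.257, 0.26]
contact_force: [-0.5, -0.5, -0.2]
finger_gap: -0.0003
```

Emit:
{"op": "drive_tool", "data": {"series": [{"claw": 1, "offset": [0, 0, -0.001], "turn": 0}, {"claw": 1, "offset": [0, 0, -0.001], "turn": 0}, {"claw": 1, "offset": [0, 0, -0.001], "turn": 0}, {"claw": 1, "offset": [0, 0, 0], "turn": 0}]}}

```text
clock: 9.72
position: [0.4763, 0.1491, 0.0815]
ee_rot: [-1.555, -0.259, 0.258]
contact_force: [-0.6, 0.1, 2.8]
finger_gap: 0.0001
```

Emit:
{"op": "drive_tool", "data": {"series": [{"claw": 1, "offset": [0, 0, -0.001], "turn": 0}, {"claw": 1, "offset": [0, 0, -0.001], "turn": 0}, {"claw": 1, "offset": [0, 0, 0], "turn": 0}]}}

```text
clock: 9.97
position: [0.4767, 0.1492, 0.0797]
ee_rot: [-1.555, -0.26, 0.257]
contact_force: [-0.3, -0.1, 3.5]
finger_gap: -0.0002
```

Emit:
{"op": "drive_tool", "data": {"series": [{"claw": 1, "offset": [0, 0, -0.001], "turn": 0}, {"claw": 1, "offset": [0, 0, 0], "turn": 0}, {"claw": 1, "offset": [0, 0, 0], "turn": 0}]}}

```text
clock: 10.22
position: [0.4769, 0.1492, 0.0788]
ee_rot: [-1.555, -0.26, 0.257]
contact_force: [1.5, 1.1, 4.3]
finger_gap: 0.0001
```

Spring force is climbing (about 1 N/mm); I keep going until it stiffens at the end stop.

Emit:
{"op": "drive_tool", "data": {"series": [{"claw": 1, "offset": [0, 0, -0.001], "turn": 0}, {"claw": 1, "offset": [0, 0, 0], "turn": 0}, {"claw": 1, "offset": [0, 0, 0], "turn": 0}]}}

```text
clock: 10.47
position: [0.4771, 0.1493, 0.0781]
ee_rot: [-1.555, -0.26, 0.257]
contact_force: [1.4, 2.2, 6.5]
finger_gap: -0.0001
```

Emit:
{"op": "drive_tool", "data": {"series": [{"claw": 1, "offset": [0, 0, -0.001], "turn": 0}, {"claw": 1, "offset": [0, 0, 0], "turn": 0}, {"claw": 1, "offset": [0, 0, 0], "turn": 0}]}}

```text
clock: 10.72
position: [0.4772, 0.1493, 0.0779]
ee_rot: [-1.555, -0.26, 0.257]
contact_force: [-1.7, 0.9, 11.9]
finger_gap: 0.0003
```

Emit:
{"op": "drive_tool", "data": {"series": [{"claw": 1, "offset": [0, 0, 0.005], "turn": 0}, {"claw": 1, "offset": [0, 0, 0.015], "turn": 0}, {"claw": 1, "offset": [-0.005, 0, 0.035], "turn": 0}, {"claw": 1, "offset": [-0.015, -0.01, 0.035], "turn": 0}, {"claw": 1, "offset": [-0.015, -0.03, 0.02], "turn": 0}, {"claw": 1, "offset": [-0.015, -0.035, 0.01], "turn": 0}, {"claw": 1, "offset": [-0.015, -0.035, 0.01], "turn": 0}, {"claw": 1, "offset": [-0.015, -0.035, 0], "turn": 0}]}}

```text
clock: 11.38
position: [0.3957, 0.0029, 0.2076]
ee_rot: [-1.556, -0.262, 0.258]
contact_force: [0.6, -0.9, 0.3]
finger_gap: 0.0002
```

Emit:
{"op": "drive_tool", "data": {"series": [{"claw": 1, "offset": [0, -0.03, 0], "turn": 0}, {"claw": 1, "offset": [0, -0.03, 0], "turn": 0}, {"claw": 1, "offset": [0, 0, 0], "turn": 0}, {"claw": 1, "offset": [0, 0, 0], "turn": 0}, {"claw": 1, "offset": [0, 0, 0], "turn": 0}, {"claw": 1, "offset": [0, 0, 0], "turn": 0}]}}

```text
clock: 11.88
position: [0.3954, -0.055, 0.2056]
ee_rot: [-1.554, -0.258, 0.26]
contact_force: [-0.2, 0.1, -0.2]
finger_gap: 0.0002
```

Run:
```python
from h import *
s=env.get_state();print(s["clock"],s["position"],s["contact_force"])
c={n:viewer.read_camera(n) for n in("side","top")}
for n,bx in(("side",(185,130,280,235)),("top",(120,180,245,285))):
    im=c[n]["pixels"];x0,y0,x1,y1=bx
    cv2.imwrite(f"pics/{n}10.png",cv2.resize(im[y0:y1,x0:x1],None,fx=5.5,fy=5.5,interpolation=cv2.INTER_CUBIC))
    cv2.imwrite(f"pics/{n}10f.png",im)
    for nm,lo,hi in(("green",(45,120,60),(80,255,255)),("redA",(0,180,80),(6,255,255))):
        m=mask(im,lo,hi,bx);k,l,st,ce=cv2.connectedComponentsWithStats(m)
        for i in range(1,k):
            if st[i,4]>12: print(n,nm,st[i].tolist(),ce[i].round(1))
T,S=c["top"],c["side"]
x0=np.array([.53719,.21836])
for q in(("L",.073),("R",-.073)):
    X=[*(H-.132*ax+q[1]*ay),.114];print(q[0],(proj(T,X)[0]-[120,180])*5.5,(proj(S,X)[0]-[185,130])*5.5)
```

```text
11.8833 [ 0.39540204 -0.05497795  0.20558232] [-0.21496954  0.14312202 -0.19998075]
side green [207, 197, 13, 9, 48] [213. 201.]
side green [217, 202, 13, 8, 60] [222.9 205.5]
side redA [196, 193, 12, 7, 56] [201.3 195.8]
top green [220, 248, 11, 11, 84] [225.2 253.1]
top green [205, 253, 14, 11, 93] [212.1 258.3]
top redA [192, 260, 11, 10, 79] [197.1 264.7]
L [346.21963207 418.27503365] [ 98.4626004  265.29881301]
R [597.66855991 317.87526018] [292.66159418 343.08937819]
```

View pics/side10.png

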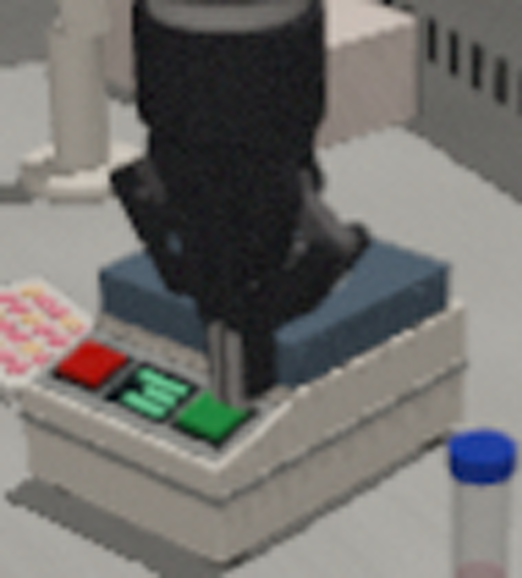

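View pics/top10.png

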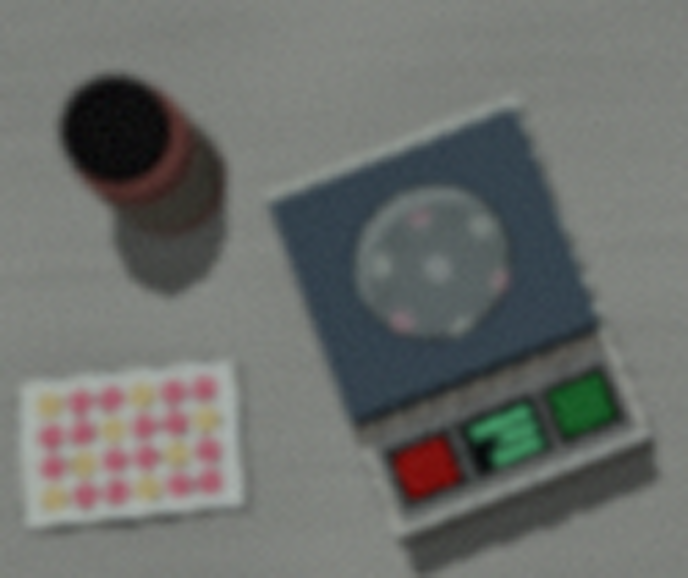

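View pics/side10f.png

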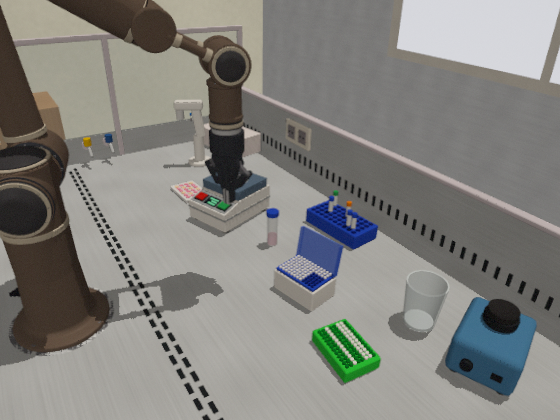

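```bash
python3 -c "
from h import *
print(env.hand_in())"
```

```text
the job is handed in; nothing more can be done
None
```

I shut the lid, then pressed the green start key to its end stop and released it. I handed the job in at about 12 s of the 48 s allowed.

- **Lid:** I pushed it over and down from its outside with the closed fingertips, at about 1–4 N. It stopped at z = 0.114 m, the height given for a shut lid. I then pressed to about 7.5 N, and it stayed shut after I lifted off.
- **Start key:** the force rose with the spring to about 5 N. It then climbed to 12 N while the tip moved only 0.2 mm more, which is the end stop. I then lifted off and moved away.
- **Last pictures:** the lid's front corners fall within a few pixels of their computed shut positions. Both keys are within about 0.3 pixel of where they were at the start, so the centrifuge has not visibly moved. The surroundings look unmoved, and the arm was clear of everything with near-zero wrist force.
- **Disagreements:**
  - The two-view measurement put the start key's top 4–5 mm lower than the 81 mm given. The force on contact fitted the given height.
  - My first move to the key landed about 12 mm too far forward while the arm was still settling. I corrected it above the key before pressing.

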